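# Mount the display tray on its toothed turntable

## Task

Put the square display tray back on the black turntable: set its hollow column over the post, turn the tray gently by feel until the grooves underneath line up with the orange teeth, and let it down fully home so that it lies flush and level on the housing, then let go of it. Never press or drop it hard, stop turning as soon as the teeth have caught (do not force the geared drive round), and leave the other articles on the counter where they are.

Things in the scene. Friction and masses are not known exactly. Their poses are not given: they have to be found in the camera images.
- tray_grip (a point): Display tray to mount, loose, about 0.4 kg: white, square, 130 x 130 mm, four small tins fixed in it (tops 42 mm above its underside), and a blue square column 30 x 30 mm at its centre, top 115 mm above the underside. Point on the column's axis 92 mm above the underside, a good height to grip two opposite faces. Column faces and tray sides lie along its x and y; z up.
- tray_under (a point): Centre of the tray's underside, axes as tray_grip. Here opens the column's square bore, 22.5 mm wide, 63 mm deep from the underside. Two crossing grooves, 9 mm wide, 14 mm deep, run along x and y through this point to the middle of each tray side, where their ends show. A quarter turn changes nothing.
- turntable: Turntable fixed to the counter: black round housing, 124 mm across, 35 mm high; origin at the centre of its underside, z up. Its yaw does NOT tell the angle of the teeth. When home, the tray's underside lies on the housing's top, tray_grip 127 mm above the counter. The tray slides down by its own weight when free; nothing latches.
- post_top (a point): Top of the fixed steel pilot post on the turntable's axis, 75 mm above the counter: 20 mm across, top 6 mm tapered to 10 mm. It goes up into the tray's column (1.25 mm play each side).
- teeth_top (a point): On the axis at the height of the tops of the four orange teeth around the post's foot, 45 mm above the counter. Teeth in a cross, 6 mm wide, 10 mm high, reaching 20 mm from the axis, at an unknown angle (this frame does not tell it). Out of line, the tray rests on them 10 mm too high; within about 4 degrees of line-up it can go down. One such angle in each quarter turn.
- drive (a joint): How far the geared drive that carries the teeth has been forced round from rest (rad, + anticlockwise from above). Always 0 at the start: it does not tell the teeth's angle. It resists with 0.3 N m and stays where forced; light rubbing on the tooth tops does not move it.
- balm_jar_mid (a point): Bystander, leave in place: small round jar with red cap, 48 mm across, 42 high, loose; point half-way up on its axis.
- drink_can_mid (a point): Bystander, leave in place: red can, 66 mm across, 115 high, loose; point half-way up on its axis.
- sauce_bottle_mid (a point): Bystander, leave in place: amber bottle, 60 mm across, 170 high, loose; point half-way up on its axis.
- biscuit_carton_mid (a point): Bystander, leave in place: cardboard carton, 60 x 140 x 90 high, loose; point half-way up on its axis.
- tape_roll_mid (a point): Bystander, leave in place: amber roll of tape lying flat, 96 mm across, 48 high, loose; point half-way up on its axis.
- mug_mid (a point): Bystander, leave in place: blue mug, 80 mm across, 90 high, loose; point half-way up on its axis.
- soap_box_mid (a point): Bystander, leave in place: green box, 90 x 60 x 35 high, loose; point half-way up on its axis.
Mind the look-alikes: they are no part of the job. Leave any pink or purple look-alike of the part that bears tray_grip alone.

How it is judged:
At the end, for the whole second after the job is handed in: The tray is released and at rest, upright within 0.04 rad, within 5 mm of the turntable's axis, its grip point 122 to 130 mm above the counter (underside on the housing, grooves over the teeth), and the drive within 0.15 rad of its rest (height (world z) of tray_grip between 0.122 and 0.13 m and horizontal distance between tray_grip and turntable below 0.005 m and angle between tray_grip's own z axis and vertical below 0.04 rad and linear speed of tray below 0.02 m/s and value of joint drive between -0.15 and 0.15 rad); the robot touches nothing.
It fails at once if the tray is pressed or dropped on the turntable with more than 60 N (contact force between tray and turntable above 60 N).
It fails at once if the drive is forced round by more than 0.15 rad (value of joint drive above 0.15 rad or value of joint drive below -0.15 rad).
It fails at once if another article on the counter is moved by more than 30 mm (distance of any of balm_jar_mid, drink_can_mid, sauce_bottle_mid, biscuit_carton_mid, tape_roll_mid, mug_mid, soap_box_mid from where it was at the start of the episode above 0.03 m).
It also fails if it takes over 67 s, if anything falls off the work surface, if the arm or the gripper's body presses on something with over 40 N, if the wrist force passes 120 N, or if a joint passes its speed limit or range.

## Robot

A 7-joint arm with a two-finger parallel gripper is mounted at the origin on the work surface. World frame = base frame: x ahead of the robot, y to its left, z up, the work surface at z = 0. Lengths are in m, angles in rad, forces in N, time in s.
With the tool pointing down it reaches from about 0.425 to 1.025 m from the base axis. Payload 9.4 kg.
Tool frame: the origin (TCP) lies at the very end of the fingers, on their centre line; the grasp point (between the pads) lies 19 mm behind it; z points along the fingers, y is the direction in which the jaws open and shut (so a half turn about z gives the same grasp; the last joint's range is limited). The gripper opens to 93 mm and grips with 3 to 60 N. Pads are 15 mm wide; open, the fingers measure 128 mm over their backs; the gripper's body (75 mm by 188 mm) begins 65 mm behind the grasp point.
Start: joints at [-1.369, 0.599, -0.003, 1.599, 0.002, 0.943, -0.08], TCP at [0.2, 0.697, 0.219] pointing down, gripper open.
Joint ranges: [-2.57, 2.57], [-0.35, 1.97], [-1.29, 1.29], [0.11, 2.56], [-1.05, 4.19], [0.11, 1.86], [-2.63, 2.63]. Speed limits (rad/s): [2.22, 2.22, 3.01, 3.01, 3.14, 3.14, 3.14].

## Interface

Orientations are given as a rotation vector (axis times angle).
In Python, from rig import read_state, imaging, workorder gives the robot as it stands. The module is installed in compiled form; this text tells all that it offers.
- The arm moves only by the tool drive_tool, never from a script. Its arguments are lists of equal length, an entry for each row: "linear": the shift along the tool's x, y, z in cm, a list of three; "rot": the turn, a rotation vector about the tool's x, y, z in degrees, a list of three; "hand": the opening in per cent of the stroke, from 0 (shut) to 100 (fully open). In form: {"linear": [[x, y, z], ...], "rot": [[ax, ay, az], ...], "hand": [hand, ...]}. A call has 1 to 10 rows; each row is the pose to reach, as a shift and turn from the pose commanded when the call began, along the tool's axes at that moment; what a row does not reach only later rows make up. A row lasts 1/8 s, in which the tool goes at most 62.5 mm and 10.7 degrees, less where a joint would pass 70% of its speed; a pose out of reach is approached as far as the arm can. A call with a gripper value outside its range is refused whole. The fingers move at their own pace and stop on an object; "newtons" is the grip in N (left out, the last holds). Time passes only in rows, so rows that repeat a pose let the fingers close. It gives the time, the measured TCP pose, the force and the opening at its end, in the units of the state.
- read_state(): the state, without advancing time (a new reading comes with each control period).
- imaging.capture(name): name is "scene" or "side" or "wrist"; returns a dict with "pixels" (480x640x3 uint8, blue, green, red), "fovy" (degrees; the focal length in pixels is half the picture's height over the tangent of half this angle, whatever the lens; pixels are square), "cx", "cy" (the principal point, pixels), "pose" (4x4, takes a point from camera to world coordinates); the wrist camera has in their place "mount" (4x4, takes a point from camera to tool coordinates, whose origin is the TCP and whose axes are the flange's). Camera axes: x right, y down, z forward; pixel columns grow to the right and rows downward; lengths in m; the calibration is good to about 2 mm. A picture is of the moment at which its call begins: read the wrist's pose just before it. There is no depth.
- workorder.sign_off(): hands the job in, once; it reports no verdict.
The state is a dict: "time": time; "joint_pos": joint angles; "qd": joint speeds; "tau": joint torques, N m; "eef_pos": TCP position; "orientation": TCP orientation; "wrist_force": force on the tool from outside, world axes, zero at the start; "ft_torque": the same for the moment, N m; "grip_width": finger opening in m.
Only numpy, scipy, OpenCV 4.12 (cv2) and the standard library are available. Lean on these libraries where they do the work, as an engineer would, in place of code of your own. Each camera call takes 0.05 s, during which the arm holds its last target. There are 200 camera calls.

## Working session

There is one attempt and no reset: what is moved stays moved. The work goes in short steps, Python scripts to look and compute and a tool call to move; the robot and the scene stay as the last step left them, time stands still between calls to the robot, and variables do not carry over. Pictures are saved under pics/ and viewed, about 8 in all and at most 12, crops included, and the job is handed in when it is done.

Besides the shell and the picture viewer there is one more tool, called after ">>>" as name(argument=value, ...) on one line, values as JSON. drive_tool: Moves the arm, as the interface text tells. Its arguments: {"type":"object","properties":{"linear":{"type":"array","items":{"type":"array","items":{"type":"number"}}},"rot":{"type":"array","items":{"type":"array","items":{"type":"number"}}},"hand":{"type":"array","items":{"type":"number"}},"newtons":{"type":"number"}},"required":["linear","rot","hand"]}

```bash
mkdir -p pics
cat > h.py <<'E'
import numpy as np, cv2
from scipy.spatial.transform import Rotation as R
from rig import read_state, imaging, workorder
def cap(n):
    s=read_state(); d=imaging.capture(n)
    if 'pose' not in d:
        T=np.eye(4); T[:3,:3]=R.from_rotvec(s['orientation']).as_matrix(); T[:3,3]=s['eef_pos']
        d['pose']=T@np.array(d['mount'])
    d['pose']=np.array(d['pose']); d['f']=240/np.tan(np.radians(d['fovy'])/2); return d
def ray(d,u,v):
    r=d['pose'][:3,:3]@np.array([(u-d['cx'])/d['f'],(v-d['cy'])/d['f'],1]); return d['pose'][:3,3],r
def onz(d,u,v,z):
    o,r=ray(d,u,v); return o+r*(z-o[2])/r[2]
def proj(d,p):
    c=np.linalg.inv(d['pose'])@np.append(p,1); return d['f']*c[:2]/c[2]+[d['cx'],d['cy']]
E
python3 - <<'E'
from h import *
s=read_state(); print({k:np.round(v,3) for k,v in s.items()})
for n in ['scene','side','wrist']:
    d=cap(n); cv2.imwrite(f'pics/{n}0.png',d['pixels']); np.save(f'{n}0.npy',d,allow_pickle=True)
    print(n,d['fovy'],d['cx'],d['cy'],np.round(d['pose'],3).tolist())
E
```

```text
{'time': np.float64(0.0), 'joint_pos': array([-1.369,  0.6  , -0.003,  1.6  ,  0.002,  0.943, -0.08 ]), 'qd': array([ 0.001,  0.001,  0.001, -0.001, -0.   , -0.001,  0.001]), 'tau': array([ 1.0000e-03, -7.6509e+01,  1.4980e+00, -2.5235e+01, -5.2000e-02,
        1.7000e-02,  0.0000e+00]), 'eef_pos': array([0.199, 0.697, 0.218]), 'orientation': array([-4.360e-01, -3.111e+00,  2.000e-03]), 'wrist_force': array([ 0.51 ,  0.055, -0.132]), 'ft_torque': array([ 0.023, -0.034, -0.006]), 'grip_width': np.float64(0.093)}
scene 49.73934722623889 321.78348800489425 239.69297290635905 [[-0.821, 0.453, -0.349, 1.017], [0.571, 0.631, -0.525, 0.723], [-0.018, -0.63, -0.776, 1.135], [0.0, 0.0, 0.0, 1.0]]
side 42.01498467169157 308.74974993280875 245.67106201503492 [[-0.748, 0.421, -0.513, 1.248], [0.663, 0.499, -0.558, 0.847], [0.021, -0.758, -0.652, 1.046], [0.0, 0.0, 0.0, 1.0]]
wrist 64.74653714536727 320.05028699847827 247.18599475799297 [[0.275, 0.93, 0.244, 0.132], [0.961, -0.265, -0.071, 0.717], [-0.001, 0.255, -0.967, 0.383], [0.0, 0.0, 0.0, 1.0]]
```

View pics/scene0.png

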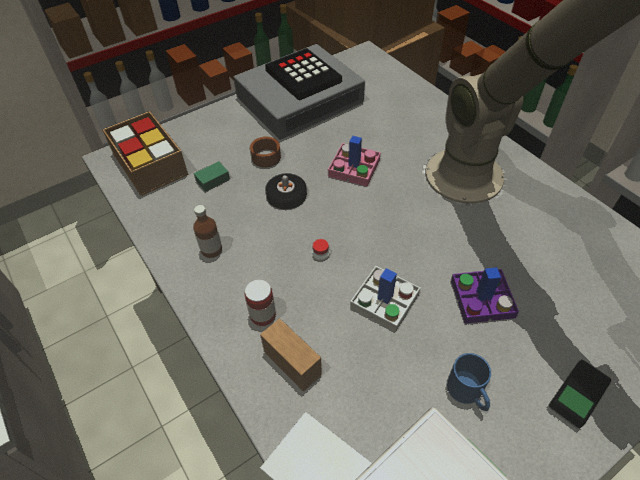

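View pics/side0.png

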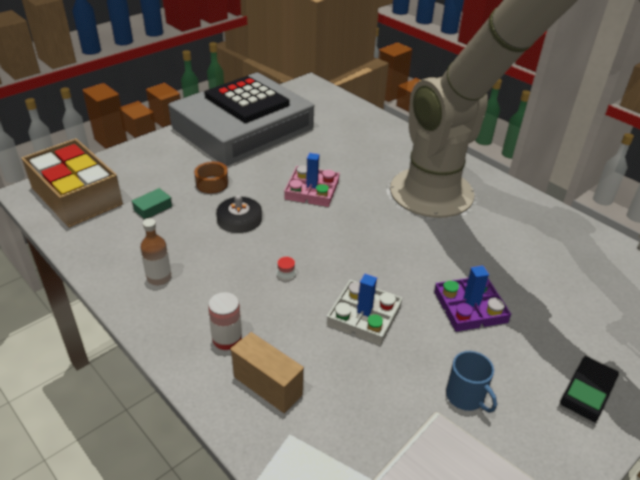

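Candidates for the tray: white at scene (386,297), pink (355,164) and purple (485,295). White is the one described. The turntable is the black disc at (286,190) in scene and (239,213) in side. Next come crops and measurements.

Run:
```python
from h import *
D={n:np.load(f'{n}0.npy',allow_pickle=True).item() for n in ['scene','side']}
a=D['scene']['pixels'][250:340,340:430]; b=D['scene']['pixels'][160:220,250:325]; c=D['side']['pixels'][265:345,320:410]; e=D['side']['pixels'][185:240,205:275]
r=lambda i:cv2.resize(i,(400,300),interpolation=cv2.INTER_CUBIC)
cv2.imwrite('pics/crop1.png',np.vstack([np.hstack([r(a),r(b)]),np.hstack([r(c),r(e)])]))
win={'scene':[(345,255,80,80),(255,165,65,50)],'side':[(322,265,86,82),(210,190,60,45)]}
for n,d in D.items():
    im=d['pixels']; hsv=cv2.cvtColor(im,cv2.COLOR_BGR2HSV)
    (x,y,w,h),(X,Y,W,H)=win[n]
    m=cv2.inRange(hsv[y:y+h,x:x+w],(105,120,40),(130,255,255)); ys,xs=np.nonzero(m)
    print(n,'blue bbox',xs.min()+x,xs.max()+x,ys.min()+y,ys.max()+y, 'top-mean x',xs[ys<ys.min()+5].mean()+x)
    m=(im[Y:Y+H,X:X+W].max(2)<60).astype(np.uint8)
    cs=max(cv2.findContours(m,0,2)[0],key=cv2.contourArea); 
    hull=cv2.convexHull(cs); el=cv2.fitEllipse(hull); print('dark',el[0][0]+X,el[0][1]+Y,el[1:], cv2.contourArea(hull))
    for z in (0,.0175,.035): print(onz(d,el[0][0]+X,el[0][1]+Y,z).round(4))
```

```text
scene blue bbox 380 395 269 290 top-mean x 388.22727272727275
dark 285.7722053527832 191.34286499023438 ((35.67912292480469, 41.850318908691406), 84.94007873535156) 1149.0
[ 0.4878 -0.2656  0.    ]
[ 0.4959 -0.2504  0.0175]
[ 0.5041 -0.2351  0.035 ]
side blue bbox 358 375 274 315 top-mean x 367.780487804878
dark 238.89840507507324 214.43279647827148 ((34.70467758178711, 45.725765228271484), 87.98614501953125) 1204.0
[ 0.484 -0.267  0.   ]
[ 0.4968 -0.2484  0.0175]
[ 0.5096 -0.2298  0.035 ]
```

View pics/crop1.png

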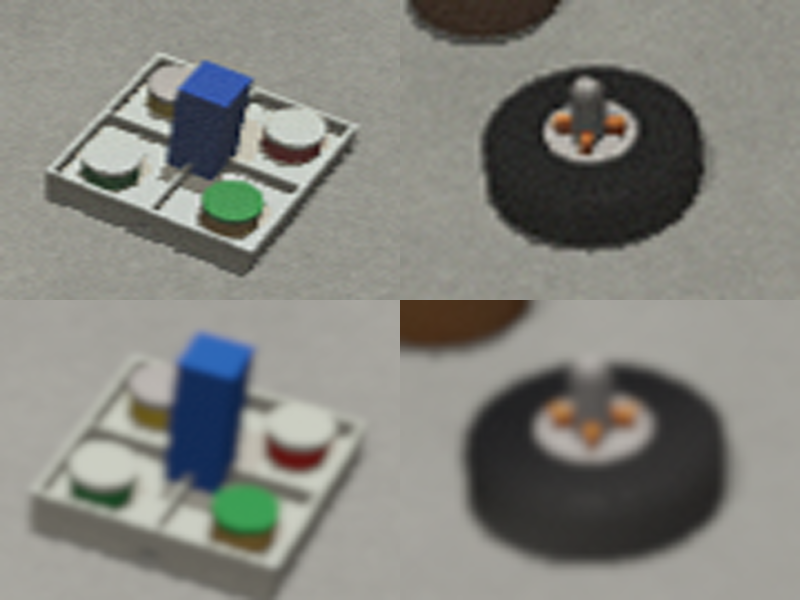

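White tray confirmed (column top: scene (389,275), side (369,280)). Turntable disc at scene (285.6,186), side (239,208), with the post and orange teeth visible.

Run:
```python
from h import *
D={n:np.load(f'{n}0.npy',allow_pickle=True).item() for n in ['scene','side']}
def rep(t,p,q,z):
    print(t,onz(D['scene'],*p,z).round(4),onz(D['side'],*q,z).round(4))
rep('col',(389.3,274.9),(368.8,280.2),.115)
rep('disc',(285.6,186),(239.1,208.3),.035)
rep('post',(285.1,176),(238.3,197),.075)
print('tray base corners',[onz(D['scene'],*p,0).round(3)[:2].tolist() for p in [(350.6,310),(394.7,332.5)]],[onz(D['side'],*p,0).round(3)[:2].tolist() for p in [(327.5,325.5),(381.5,345)]])
print('teeth',[onz(D['scene'],*p,.045).round(4)[:2].tolist() for p in [(280.6,185),(290.3,185),(284.7,188.5)]])
s=read_state(); print(R.from_rotvec(s['orientation']).as_matrix().round(3))
```

```text
col [0.4894 0.2165 0.115 ] [0.4926 0.2193 0.115 ]
disc [ 0.4925 -0.2543  0.035 ] [ 0.4933 -0.2507  0.035 ]
post [ 0.4907 -0.2546  0.075 ] [ 0.4957 -0.2475  0.075 ]
tray base corners [[0.579, 0.186], [0.529, 0.301]] [[0.575, 0.184], [0.524, 0.302]]
teeth [[0.5071, -0.2577], [0.4837, -0.2408], [0.505, -0.2382]]
[[-0.961  0.275 -0.   ]
 [ 0.275  0.961 -0.001]
 [-0.    -0.001 -1.   ]]
```

Tray at about (0.491, 0.218), face angle about 23.4°; turntable at about (0.493, −0.2525). Heights and sizes agree. Moving above the tray.

>>> drive_tool(linear=[[-4.5,-4.2,0],[-9,-8.4,0],[-13.5,-12.6,0],[-18,-16.8,0],[-22.5,-21,0],[-27,-25.2,0],[-32,-29.4,0],[-37,-33.8,0],[-41.2,-38,0],[-41.2,-38,0]], rot=[[0,0,5],[0,0,11],[0,0,17],[0,0,23],[0,0,29],[0,0,35],[0,0,40],[0,0,45],[0,0,50.6],[0,0,50.6]], hand=[100,100,100,100,100,100,100,100,100,100])

```text
time: 1.4
eef_pos: [0.4931, 0.2135, 0.2188]
orientation: [1.734, 2.617, -0.001]
wrist_force: [-0.1, 1.2, -0.9]
grip_width: 0.0928
```

Run:
```python
from h import *
s=read_state(); print(s['time'],s['eef_pos'].round(4),s['joint_pos'].round(2),R.from_rotvec(s['orientation']).as_matrix().round(3).tolist())
d=cap('wrist'); cv2.imwrite('pics/w1.png',d['pixels']); np.save('w1.npy',d,allow_pickle=True)
hsv=cv2.cvtColor(d['pixels'],cv2.COLOR_BGR2HSV)
m=cv2.inRange(hsv,(105,120,40),(130,255,255)); 
c=max(cv2.findContours(m,0,2)[0],key=cv2.contourArea); print(cv2.boundingRect(c)); print(cv2.approxPolyDP(cv2.convexHull(c),4,True)[:,0].tolist())
for p in cv2.approxPolyDP(cv2.convexHull(c),4,True)[:,0]: print(p,onz(d,*map(float,p),.115).round(4))
```

```text
1.4 [0.4931 0.2135 0.2188] [-0.71  0.38  0.27  2.04 -0.15  0.73  0.05] [[-0.39, 0.921, 0.001], [0.921, 0.39, -0.002], [-0.002, 0.0, -1.0]]
(300, 206, 41, 58)
[[333, 206], [340, 226], [338, 263], [301, 263], [305, 207]]
[333 206] [0.4898 0.2454 0.115 ]
[340 226] [0.5002 0.234  0.115 ]
[338 263] [0.5101 0.2078 0.115 ]
[301 263] [0.4848 0.1971 0.115 ]
[305 207] [0.4716 0.2369 0.115 ]
```

View pics/w1.png

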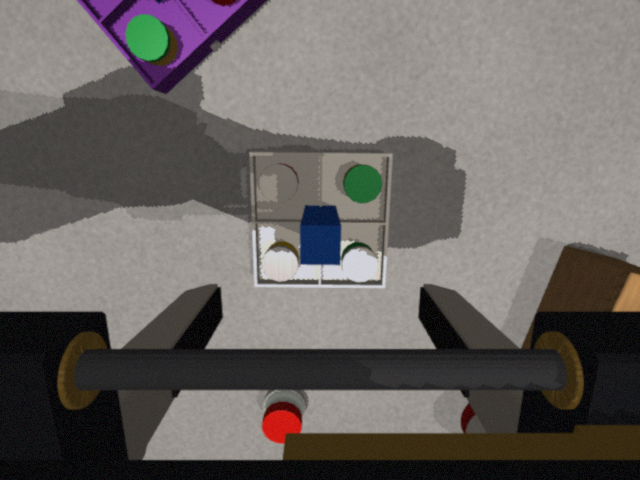

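The wrist view shows the white tray squared up with the jaws, column top face at (301–340, 226–263), centre about (0.492, 0.216). Descending.

>>> drive_tool(linear=[[0,0,2],[0,0,5],[0,0,7],[0,0,8],[0,0,8]], rot=[[0,0,0],[0,0,0],[0,0,0],[0,0,0],[0,0,0]], hand=[100,100,100,100,100])

```text
time: 2.08
eef_pos: [0.4905, 0.2191, 0.1382]
orientation: [-1.722, -2.627, 0.001]
wrist_force: [-0.3, 0.3, 0.1]
grip_width: 0.0932
```

Run:
```python
from h import *
s=read_state(); M=R.from_rotvec(s['orientation']).as_matrix(); print(s['time'],s['eef_pos'].round(4),M.round(3).tolist())
d=cap('wrist'); cv2.imwrite('pics/w2.png',d['pixels'])
hsv=cv2.cvtColor(d['pixels'],cv2.COLOR_BGR2HSV)
m=cv2.inRange(hsv,(105,120,40),(130,255,255)); 
c=max(cv2.findContours(m,0,2)[0],key=cv2.contourArea); 
P=cv2.approxPolyDP(cv2.convexHull(c),4,True)[:,0]
for p in P: 
    q=onz(d,*map(float,p),.115); print(p,q.round(4),(M.T@(q-s['eef_pos'])).round(4))
```

```text
2.075 [0.4905 0.2191 0.1382] [[-0.399, 0.917, -0.001], [0.917, 0.399, -0.0], [0.0, -0.001, -1.0]]
[303 229] [0.4702 0.2443 0.115 ] [ 0.0312 -0.0085  0.0232]
[339 230] [0.4872 0.2511 0.115 ] [0.0307 0.0098 0.0232]
[348 266] [0.4993 0.2355 0.115 ] [0.0115 0.0147 0.0232]
[346 319] [0.5109 0.2077 0.115 ] [-0.0186  0.0142  0.0232]
[293 318] [0.4843 0.1968 0.115 ] [-0.018  -0.0145  0.0232]
[293 267] [0.4733 0.2235 0.115 ] [ 0.0109 -0.014   0.0232]
```

>>> drive_tool(linear=[[-0.2,0,2.5],[-0.3,0,5],[-0.3,0,6.5],[-0.3,0,6.5],[-0.3,0,6.5],[-0.3,0,6.5],[-0.3,0,6.5],[-0.3,0,6.5],[-0.3,0,6.5],[-0.3,0,6.5]], rot=[[0,0,0],[0,0,0],[0,0,0],[0,0,0],[0,0,0],[0,0,0],[0,0,0],[0,0,0],[0,0,0],[0,0,0]], hand=[100,100,100,100,20,20,20,20,20,20], newtons=25)

```text
time: 3.38
eef_pos: [0.4922, 0.2155, 0.0736]
orientation: [1.724, 2.626, -0.0]
wrist_force: [0.1, 0.3, -0.3]
grip_width: 0.0374
```

>>> drive_tool(linear=[[0,0,0],[0,0,0],[0,0,0],[0,0,-0.5],[0,0,-1.5],[0,0,-4],[0,0,-8],[0,0,-11],[0,0,-12],[0,0,-12]], rot=[[0,0,0],[0,0,0],[0,0,0],[0,0,0],[0,0,0],[0,0,0],[0,0,0],[0,0,0],[0,0,0],[0,0,0]], hand=[20,20,20,20,20,20,20,20,20,20])

```text
time: 4.62
eef_pos: [0.4921, 0.2156, 0.1939]
orientation: [1.724, 2.626, 0.001]
wrist_force: [-0.3, 0.4, -4.8]
grip_width: 0.0299
```

Lifted (about 4.8 N). Next, check obstacle positions along the carry path and improve the teeth angle estimate.

Run:
```python
from h import *
D={n:np.load(f'{n}0.npy',allow_pickle=True).item() for n in ['scene','side']}
d=D['scene']
for t,p,z in [('jar',(320,244),.042),('can',(259,287),.115),('bottle',(200,210),.17),('tape',(265,145),.048),('soap',(212,173),.035),('pinkcol',(356,141),.115),('carton',(292,350),.045),('mug',(470,365),.09)]: print(t,onz(d,*p,z).round(3))
# teeth: orange blobs
for n,(X,Y,W,H) in {'scene':(270,170,32,30),'side':(222,190,34,30)}.items():
    d=D[n]; hsv=cv2.cvtColor(d['pixels'],cv2.COLOR_BGR2HSV)[Y:Y+H,X:X+W]
    m=cv2.inRange(hsv,(3,110,60),(22,255,255)); k,l,st,ce=cv2.connectedComponentsWithStats(m)
    for i in range(1,k): 
        q=onz(d,ce[i][0]+X,ce[i][1]+Y,.041)-[.493,-.2525,0]; print(n,st[i][4],(ce[i]+[X,Y]).round(1),q.round(4),np.degrees(np.arctan2(q[1],q[0])).round(0))
```

```text
jar [ 0.538 -0.007  0.042]
can [0.762 0.064 0.115]
bottle [ 0.779 -0.189  0.17 ]
tape [ 0.454 -0.437  0.048]
soap [ 0.646 -0.435  0.035]
pinkcol [ 0.258 -0.22   0.115]
carton [0.771 0.215 0.045]
mug [0.487 0.489 0.09 ]
scene 11 [280.1 184.4] [ 0.0121 -0.0119  0.041 ] -45.0
scene 13 [289.8 184.5] [-0.0113  0.0055  0.041 ] 154.0
scene 11 [284.6 187.9] [0.009  0.0086 0.041 ] 44.0
side 10 [232.8 205.5] [ 0.0103 -0.0122  0.041 ] -50.0
side 10 [243.5 205.8] [-0.0106  0.0071  0.041 ] 146.0
side 9 [238.1 208.7] [0.0078 0.008  0.041 ] 46.0
```

>>> drive_tool(linear=[[-2,-0.6,-1],[-6,-2.5,-2],[-11,-5.5,-2],[-16.5,-8.5,-2],[-22,-12,-2],[-27.5,-15.5,-2],[-33,-19,-2],[-38,-22.5,-2],[-43,-26,-2],[-43,-26,-2]], rot=[[0,0,2],[0,0,8],[0,0,15],[0,0,23],[0,0,31],[0,0,39],[0,0,47],[0,0,54],[0,0,62],[0,0,62]], hand=[20,20,20,20,20,20,20,20,20,20], newtons=40)

```text
time: 5.88
eef_pos: [0.4217, -0.2878, 0.2135]
orientation: [2.836, 1.347, -0.003]
wrist_force: [-0.0, 1.3, -4.7]
grip_width: 0.0297
```

Run:
```python
from h import *
s=read_state(); M=R.from_rotvec(s['orientation']).as_matrix(); print(s['time'],s['eef_pos'].round(4),s['joint_pos'].round(2),M.round(3).tolist(),s['grip_width'])
for t in [(.40,-.371),(.493,-.254)]: print(M.T@(np.array([*t,s['eef_pos'][2]])-s['eef_pos'])*100)
d=cap('wrist'); print(proj(d,[.493,-.254,.075]),proj(d,[.493,-.254,.035])); cv2.imwrite('pics/w3.png',d['pixels'])
```

```text
5.875 [ 0.4217 -0.2878  0.2135] [ 0.05  0.4   0.61  2.12 -0.34  0.72  0.19] [[0.632, 0.775, -0.001], [0.775, -0.632, -0.003], [-0.003, 0.001, -1.0]] 0.02971694365136027
[-7.81807164  3.57260623  0.02363624]
[ 7.12663503  3.3879702  -0.01701059]
[364.5832016  146.40893154] [359.3864015  146.37767583]
```

>>> drive_tool(linear=[[-2.5,1,0],[-5,2.5,0],[-6.5,3.4,0],[-6.5,3.4,0],[-6.5,3.4,0]], rot=[[0,0,0],[0,0,0],[0,0,0],[0,0,0],[0,0,0]], hand=[20,20,20,20,20])

```text
time: 6.55
eef_pos: [0.4108, -0.3531, 0.2133]
orientation: [-2.829, -1.364, -0.0]
wrist_force: [0.3, 0.2, -4.5]
grip_width: 0.0298
```

Run:
```python
from h import *
s=read_state(); M=R.from_rotvec(s['orientation']).as_matrix(); print(s['time'],s['eef_pos'].round(4),M.round(3).tolist())
d=cap('wrist'); np.save('w4.npy',d,allow_pickle=True); im=d['pixels']; cv2.imwrite('pics/w4.png',im)
hsv=cv2.cvtColor(im,cv2.COLOR_BGR2HSV)
print(proj(d,[.493,-.254,.035]))
u,v=proj(d,[.493,-.254,.035]).astype(int); a=70
y0,x0=max(v-a,0),max(u-a,0)
m=cv2.inRange(hsv[y0:v+a,x0:u+a],(3,110,60),(22,255,255)); k,l,st,ce=cv2.connectedComponentsWithStats(m)
for i in range(1,k):
    if st[i][4]>8: print(st[i][4],(ce[i]+[x0,y0]).round(1),onz(d,*(ce[i]+[x0,y0]),.045).round(4))
m=(im.max(2)<60).astype(np.uint8)[y0:v+a,x0:u+a]
c=max(cv2.findContours(m,0,2)[0],key=cv2.contourArea); el=cv2.fitEllipse(cv2.convexHull(c)); print(el, onz(d,el[0][0]+x0,el[0][1]+y0,.035).round(4))
```

```text
6.55 [ 0.4108 -0.3531  0.2133] [[0.623, 0.782, -0.001], [0.782, -0.623, 0.001], [0.001, -0.001, -1.0]]
[324.34550175  76.19946704]
48 [326.1  50.1] [ 0.505  -0.2409  0.045 ]
114 [307.8  74.1] [ 0.4824 -0.2457  0.045 ]
123 [343.9  74.6] [ 0.5051 -0.2642  0.045 ]
109 [325.2  92.7] [ 0.4847 -0.2655  0.045 ]
((71.32518768310547, 68.0071792602539), (142.61497497558594, 154.31329345703125), 1.904057264328003) [ 0.4947 -0.2532  0.035 ]
```

View pics/w4.png

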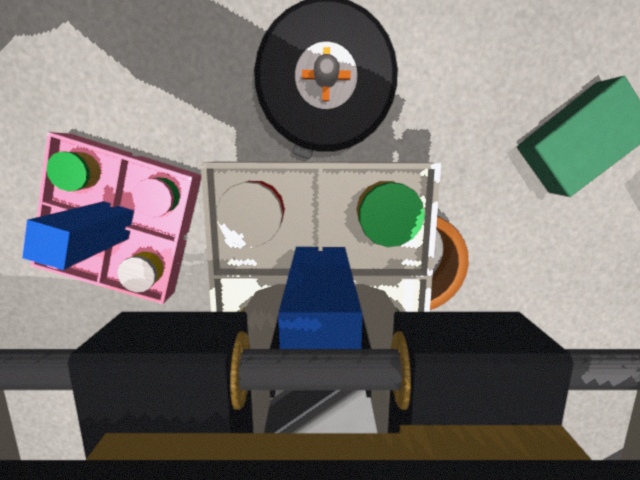

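The wrist view shows the turntable at (326,74) with its teeth along the image axes: tooth angle −39.3° against tool y at −38.5°, so tray and teeth are nearly in line. Axis at about (0.4936, −0.2551), in agreement with the scene camera. Moving over it, then lowering to just above the post.

>>> drive_tool(linear=[[2,0,0],[5,0.2,0],[8.5,0.3,0],[11.5,0.4,0],[12.9,0.4,0],[12.9,0.4,1.5],[12.9,0.4,3.5],[12.9,0.4,5.0],[12.9,0.4,5.5],[12.9,0.4,5.5]], rot=[[0,0,0],[0,0,0],[0,0,0.8],[0,0,0.8],[0,0,0.8],[0,0,0.8],[0,0,0.8],[0,0,0.8],[0,0,0.8],[0,0,0.8]], hand=[20,20,20,20,20,20,20,20,20,20])

```text
time: 7.85
eef_pos: [0.4939, -0.2566, 0.1584]
orientation: [-2.84, -1.342, 0.001]
wrist_force: [-0.1, 0.2, -3.5]
grip_width: 0.0299
```

Run:
```python
from h import *
s=read_state(); M=R.from_rotvec(s['orientation']).as_matrix(); print(s['time'],s['eef_pos'].round(4),M.round(3).tolist(),(M.T@(np.array([.4940,-.2546,.15])-s['eef_pos'])*100).round(2))
d=cap('scene'); im=d['pixels']; e=cap('side')['pixels']
r=lambda i:cv2.resize(i,(400,400),interpolation=cv2.INTER_CUBIC)
cv2.imwrite('pics/s5.png',np.hstack([r(im[110:230,225:345]),r(e[130:250,180:300])]))
```

```text
7.85 [ 0.4939 -0.2566  0.1584] [[0.635, 0.772, -0.001], [0.772, -0.635, -0.0], [-0.0, -0.0, -1.0]] [ 0.16 -0.11  0.84]
```

View pics/s5.png

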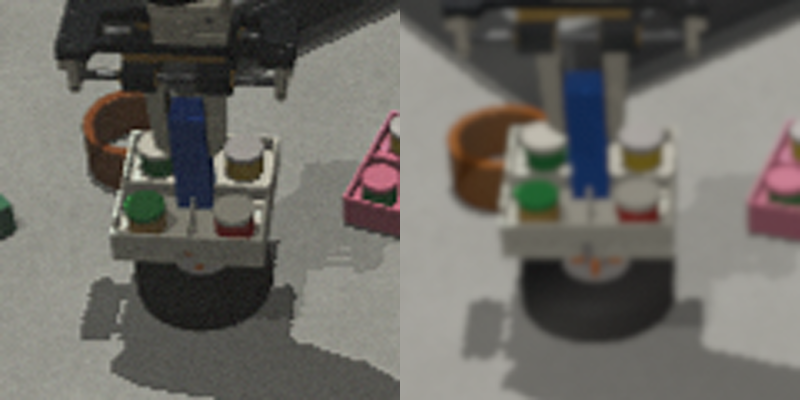

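>>> drive_tool(linear=[[0.15,-0.1,0],[0.15,-0.1,0.5],[0.15,-0.1,0.9],[0.15,-0.1,1.2],[0.15,-0.1,1.5],[0.15,-0.1,1.5]], rot=[[0,0,0],[0,0,0],[0,0,0],[0,0,0],[0,0,0],[0,0,0]], hand=[20,20,20,20,20,20], newtons=20)

```text
time: 8.7
eef_pos: [0.4943, -0.2543, 0.1434]
orientation: [-2.84, -1.343, 0.0]
wrist_force: [0.3, 0.5, -3.6]
grip_width: 0.03
```

>>> drive_tool(linear=[[0,0,0.3],[0,0,0.6],[0,0,0.9],[0,0,0.9]], rot=[[0,0,0],[0,0,0],[0,0,0],[0,0,0]], hand=[20,20,20,20])

```text
time: 9.2
eef_pos: [0.4944, -0.2542, 0.1344]
orientation: [-2.84, -1.343, 0.0]
wrist_force: [1.3, 0.6, -3.5]
grip_width: 0.0298
```

>>> drive_tool(linear=[[0,0,0.4],[0,0,0.8],[0,0,1.2],[0,0,1.2]], rot=[[0,0,0],[0,0,0],[0,0,0],[0,0,0]], hand=[20,20,20,20])

```text
time: 9.7
eef_pos: [0.4947, -0.2538, 0.1223]
orientation: [-2.839, -1.344, -0.0]
wrist_force: [2.0, 2.5, -6.3]
grip_width: 0.03
```

>>> drive_tool(linear=[[0.1,0,0],[0.1,0,0],[0.1,0,0]], rot=[[0,0,0],[0,0,0],[0,0,0]], hand=[20,20,20])

```text
time: 10.07
eef_pos: [0.4948, -0.2536, 0.1227]
orientation: [-2.84, -1.343, 0.0]
wrist_force: [-0.1, -0.1, -5.0]
grip_width: 0.0301
```

Run:
```python
from h import *
s=read_state(); M=R.from_rotvec(s['orientation']).as_matrix(); print(s['eef_pos'].round(4),(M.T@s['wrist_force']).round(2),(M.T@s['ft_torque']).round(3),np.degrees(np.arctan2(M[1,1],M[0,1])))
```

```text
[ 0.4948 -0.2536  0.1227] [-0.09  0.    4.99] [ 0.063  0.113 -0.068] -39.38449310045907
```

>>> drive_tool(linear=[[0,0,0.2],[0,0,0.4],[0,0,0.6],[0,0,0.6]], rot=[[0,0,0],[0,0,0],[0,0,0],[0,0,0]], hand=[20,20,20,20])

```text
time: 10.58
eef_pos: [0.4949, -0.2535, 0.1164]
orientation: [-2.84, -1.343, 0.0]
wrist_force: [-0.2, 0.5, -3.8]
grip_width: 0.0296
```

>>> drive_tool(linear=[[0,0,0.15],[0,0,0.3],[0,0,0.45],[0,0,0.45]], rot=[[0,0,0],[0,0,0],[0,0,0],[0,0,0]], hand=[20,20,20,20])

```text
time: 11.08
eef_pos: [0.495, -0.2534, 0.112]
orientation: [-2.84, -1.343, 0.0]
wrist_force: [-0.0, -0.1, -4.0]
grip_width: 0.0301
```

Run:
```python
from h import *
s=read_state(); M=R.from_rotvec(s['orientation']).as_matrix(); print(s['eef_pos'].round(4),(M.T@s['wrist_force']).round(2),(M.T@s['ft_torque']).round(3))
```

```text
[ 0.495  -0.2534  0.112 ] [-0.07 -0.    4.03] [ 0.063 -0.142  0.017]
```

Underside at about 0.038 m with the full weight still hanging, so the grooves have passed the teeth. Last few millimetres now, gently.

>>> drive_tool(linear=[[0,0,0.1],[0,0,0.2],[0,0,0.3],[0,0,0.35],[0,0,0.35]], rot=[[0,0,0],[0,0,0],[0,0,0],[0,0,0],[0,0,0]], hand=[20,20,20,20,20])

```text
time: 11.7
eef_pos: [0.495, -0.2538, 0.1091]
orientation: [2.84, 1.343, 0.001]
wrist_force: [-1.7, -0.4, 5.3]
grip_width: 0.0299
```

>>> drive_tool(linear=[[0,0,0],[0,0,0],[0,0,0],[0,0,0],[0,0,0],[0,0,-1.5],[0,0,-4],[0,0,-8],[0,0,-12],[0,0,-12]], rot=[[0,0,0],[0,0,0],[0,0,0],[0,0,0],[0,0,0],[0,0,0],[0,0,0],[0,0,0],[0,0,0],[0,0,0]], hand=[70,70,70,70,70,70,70,70,70,70])

```text
time: 12.95
eef_pos: [0.4963, -0.2544, 0.2322]
orientation: [2.837, 1.341, 0.007]
wrist_force: [-0.1, 0.6, 0.3]
grip_width: 0.0649
```

Run:
```python
from h import *
s=read_state(); M=R.from_rotvec(s['orientation']).as_matrix(); print(s['time'],s['eef_pos'].round(4),s['wrist_force'],s['grip_width'])
A=cap('scene'); B=cap('side'); W=cap('wrist')
r=lambda i:cv2.resize(i,(400,400),interpolation=cv2.INTER_CUBIC)
cv2.imwrite('pics/s6.png',np.hstack([r(A['pixels'][110:230,225:345]),r(B['pixels'][130:250,180:300])]))
for n,d in (('scene',A),('side',B),('wrist',W)):
    np.save(n+'6.npy',d,allow_pickle=True)
    hsv=cv2.cvtColor(d['pixels'],cv2.COLOR_BGR2HSV); m=cv2.inRange(hsv,(105,120,40),(130,255,255))
    u,v=proj(d,[.495,-.2535,.15]).astype(int); q=np.zeros_like(m); q[max(v-40,0):v+60,max(u-60,0):u+60]=m[max(v-40,0):v+60,max(u-60,0):u+60]
    c=max(cv2.findContours(q,0,2)[0],key=cv2.contourArea); P=cv2.approxPolyDP(cv2.convexHull(c),2.5,True)[:,0]; print(n,P.tolist(),'pred top centre',proj(d,[.495,-.2535,.15]).round(1))
    if n=='wrist':
        for p in P: print(p,onz(d,*map(float,p),.15).round(4))
```

```text
12.95 [ 0.4963 -0.2544  0.2322] [-0.06209462  0.62558431  0.2940946 ] 0.06488632371506195
scene [[279, 153], [288, 154], [283, 170], [278, 161]] pred top centre [282.1 157.5]
side [[240, 169], [242, 204], [234, 204], [232, 170]] pred top centre [235.6 171.9]
wrist [[336, 217], [342, 240], [341, 280], [299, 280], [299, 238], [304, 218]] pred top centre [321.1 257.1]
[336 217] [ 0.5198 -0.2386  0.15  ]
[342 240] [ 0.5132 -0.2532  0.15  ]
[341 280] [ 0.4952 -0.2748  0.15  ]
[299 280] [ 0.473  -0.2566  0.15  ]
[299 238] [ 0.492 -0.234  0.15 ]
[304 218] [ 0.5032 -0.2258  0.15  ]
```

View pics/s6.png

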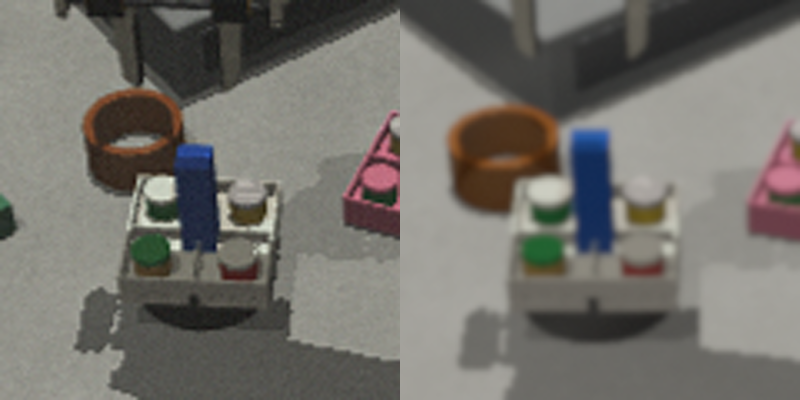

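The tray sits flush and level on the housing in both views. The TCP rose 35.5 mm between pick and seat, matching the 35 mm housing, and the column top reads (0.4934, −0.2547), on the axis. Gripper is clear, so I'm handing in.

```bash
python3 -c "
from rig import workorder; print(workorder.sign_off())"
```

```text
the job is handed in; nothing more can be done
None
```

The white tray is back on the turntable, down on the housing and level, and I handed the job in about 13 s into the 67 s limit. Sign-off gives no verdict, so the result rests on my own checks.

**What I did:** I gripped the tray by its column, carried it over, and read the teeth with the wrist camera at about −39.3°. I set the tray's yaw to that angle. It then went over the post and straight down past the teeth, so no turning by feel was needed. I then let go and drew the gripper clear.

**Last checks:**
- **Height:** the tool stopped 35.5 mm higher than when it gripped the tray on the counter, which matches the 35 mm housing. If the tray were resting on the teeth, it would read 45 mm.
- **Pressing force:** the tray touched down with about 10 N, against the 60 N limit. Sideways force peaked at about 3 N partway down the post and went away after a 1 mm correction.
- **Position:** the column top reads (0.4934, −0.2547), within about 1 mm of the measured axis.
- **Level:** the scene and side views both show the tray flat. I judged this by eye and did not measure the tilt.
- **Drive and other articles:** I felt no turning resistance, and at the last reading before the tray touched down the twist on the wrist was only about 0.02 N m, so the drive should not have moved. The drive angle itself cannot be read. Nothing near the turntable looks moved in the last pictures; I did not measure the other articles again.

No check failed or disagreed beyond the roughly 2 mm calibration scatter.

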